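# Hold a jar in the counter clamp

## Robot

A 7-joint arm with a two-finger parallel gripper is mounted at the origin on the work surface. World frame = base frame: x ahead of the robot, y to its left, z up, the work surface at z = 0. Lengths are in m, angles in degrees, forces in N, time in s.
With the tool pointing down it reaches from about 0.425 to 0.875 m from the base axis. Payload 4.7 kg.
Tool frame: the origin (TCP) lies midway between the tips of the shut fingers; the grasp point (between the pads) lies 19 mm behind it; y points along the fingers, x is the direction in which the jaws open and shut, and the axes are right-handed (so a half turn about y gives the same grasp; the last joint's range is limited). The gripper opens to 87 mm and grips with 3 to 60 N. Pads are 19 mm wide; open, the fingers measure 117 mm over their backs; the gripper's body (75 mm by 190 mm) begins 51 mm behind the grasp point.
Start: joints at [-74.765, 18.392, -4.016, 83.108, 1.295, 78.541, -3.26], TCP at [0.162, 0.63, 0.223] pointing down, gripper open.
Joint ranges: [-163.93, 163.93], [-17.29, 119.83], [-79.2, 71.16], [3.27, 140.29], [-89.18, 269.18], [5.43, 117.66], [-154.24, 154.24]. Speed limits (degrees/s): [147.25, 147.25, 180, 180, 180, 180, 180].

## Interface

Orientations are given as [roll, pitch, yaw] about the fixed x, y, z axes, in that order (R = Rz(yaw) Ry(pitch) Rx(roll)).
In Python, from cell import env gives the robot as it stands.
- The arm moves only by the tool carry_out, never from a script. Its argument "targets" is a list of rows, each a list of 2 entries, a list of its own where there are three numbers: the shift along the tool's x, y, z in mm, then the turn, a rotation vector about the tool's x, y, z in degrees. A call has 1 to 12 rows; each row shifts and turns the commanded pose from where the row before left it, along the tool's axes as they then stand; what a row does not reach is not made up. A row lasts 1/10 s, in which the tool goes at most 50 mm and 8.59 degrees, less where a joint would pass 70% of its speed; a pose out of reach is approached as far as the arm can. A call with a gripper value outside its range is refused whole. "jaw" is the opening, from 0 (shut) to 1 (fully open), set as the call begins (left out, the last holds). The fingers move at their own pace and stop on an object; "squeeze" is the grip in N (left out, the last holds). Time passes only in rows, so rows that do not move let the fingers close. It gives the time, the measured TCP pose, the force and the opening at its end, in the units of the state.
- env.get_obs(): the state, without advancing time (a new reading comes with each control period).
- env.read_camera(name): name is "side" or "top" or "wrist"; returns the picture (420x560x3 uint8, red, green, blue); there is no depth.
- env.get_calibration(name): a dict with "fx", "fy", "cx", "cy" (pixels), "R" (3x3) and "t" (3): a world point X has camera coordinates R X + t; the wrist camera has in their place "hand_eye" (4x4, takes a point from camera to tool coordinates, whose origin is the TCP and whose axes are the tool frame's). Camera axes: x right, y down, z forward; pixel columns grow to the right and rows downward; lengths in m; the calibration is good to about 2 mm. The wrist camera is an equidistant fisheye: a pixel r from the principal point sees the ray r / f radians off the axis. A picture is of the moment at which its call begins: read the wrist's pose just before it. get_calibration takes no time and is no camera call.
- env.sign_off(): hands the job in, once; it reports no verdict.
Trained networks look in the newest picture that a camera, given by its name, has taken for a name from the list of things; names that differ only in an ending like _2 or _b are one class to them, and where a whole thing is asked for, a point or a joint stands for the part that bears it (a point fixed in the world has none). Each returns a list of dicts, best first, with "p" (0 to 1); they miss things now and then, are a little off and sometimes report something else, mostly with a low value. They report only what shows in the picture. A call takes as long as a camera call.
- env.outline_of(camera, label): "mask" (420x560 bool, what is visible of it) and "xy" ([column, row] in pixels, amid what is visible of it).
The state is a dict: "time_s": time; "qpos": joint angles; "joint_velocities": joint speeds; "effort": joint torques, N m; "tool_pos": TCP position; "tool_rot": TCP orientation; "force": force on the tool from outside, world axes, zero at the start; "wrist_torque": the same for the moment, N m; "grip_width": finger opening in m.
Only numpy, scipy, OpenCV 4.12 (cv2) and the standard library are available. Lean on these libraries where they do the work, as an engineer would, in place of code of your own. Each camera call takes 0.05 s, during which the arm holds its last target.

## Task

Stand the tall glass jar upright on the bed of the jar clamp, close in front of its V-shaped stop, and let go of it; then pump the clamp's T-handled lever, as many strokes as it takes, until the sprung pad presses on the jar with its springs squeezed about halfway, never right home, which would crush the jar. Move the jaw with the lever only, leave the other things on the counter where they are, and finish while still holding the lever's grip, so that the jar stays gripped for its lid to be unscrewed.

Things in the scene. Friction and masses are not known exactly. Their poses are not given: they have to be found in the camera images.
- jar: the tall slim closed glass jar with a metal lid: straight body of diameter 60 up to 85 above its underside, shoulder, then a lid of diameter 53 at heights 99 to 115; about 0.3 kg. Starts standing on the counter beside the squat jar and the cup, in any order. Origin: centre of its underside, z up its axis
- clamp: grey jar clamp fixed to the counter: base plate 80 wide, 12 thick, from local x -190 to +150 mm. Origin: on the counter under the clamp's centre line, z up; local +x is the pressing direction. Along it: lever hinge at x = -130, jaw with sprung pad, free bed, V stop at 100. Jaw, pad and stop reach only 58 above the counter, so a jar gripped higher can be set between them from above
- clamp_seat (a point): point on the top of the bed (12 above the counter) where the jar's underside centre should go: 2 short of touching the V stop, on the clamp's centre line; axes as the clamp's
- clamp_stop: the fixed V-shaped stop at the +x end of the bed, its two faces 20 degrees off square; origin and axes as the clamp's; bottom of the V at local x = 100
- pad_front (a point): middle of the front face of the black pad (50 wide, 36 high), 37 above the counter; it faces local +x and moves along it; axes as the clamp's
- pad_face: the black pad itself, carried on two coil springs in front of the jaw; origin 10 to +x of the pad's front face, on the counter's level; axes as the clamp's
- jaw_block: the grey sliding jaw block behind the pad's springs, 16 long, 50 wide; origin at the clamp's origin when joint jaw is 0; axes as the clamp's
- lever_grip: black T-grip across the lever's upper end: a bar of diameter 26, 40 long along clamp y; origin at its centre, 116 from the lever's hinge, about 132 above the counter. It can be pinched from above; with the lever at value t the centre is at clamp x = -130 + 116 sin(t - 0.25), y = 0, z = 20 + 116 cos(t - 0.25) (mm)
- lever (a joint): angle of the pump lever, rad: 0 at rest leaning away from the jar, 0.5 with its grip pushed fully towards the stop (local +x); hinge along clamp y; grip travel 57 mm. A return spring (2 to 4 N) brings it back. Each forward stroke is idle until the pawl meets a tooth (at most half the swing), then carries the jaw, 0.4 to 0.5 mm per mm of grip: 10 to 20 mm a stroke; going back leaves the jaw
- jaw (a joint): travel of the jaw towards the stop, m: 0 to 0.085; starts 0 to 0.02. Pad front at clamp x = -0.010 + jaw - pad. Only friction (3 N) holds it, there is no lock: when the lever is let back under pressure, the jaw slips back with it until the pad presses with only about 3 N. The jaw cannot be drawn back otherwise
- pad (a joint): how far the pad is pressed back on its springs, m: 0 free, 0.02 right home; 1 N per mm (10 N at half). The force on the jar is this spring force
- squat_jar: the low wide closed glass jar with a metal lid, diameter 76, height 75; a bystander, leave it alone. Origin: centre of its underside
- tub: open white plastic cup, rim diameter 80, height 95; a bystander, leave it alone. Origin: centre of its underside
- can: food can, diameter 72, height 85; a bystander, leave it alone. Origin: centre of its underside
- sauce_bottle: brown glass bottle, diameter 64, height 210; a bystander, leave it alone. Origin: centre of its underside
- carton: small cardboard carton, 60 x 110 x 50 high; a bystander, leave it alone. Origin: centre of its underside
- paper_roll: roll of white paper standing on end, diameter 90, height 100; a bystander, leave it alone. Origin: centre of its underside

How it is judged (in metres and radians):
On the way, in this order (a step that is already met when the one before it is completed fails the run):
1. the jar stands upright on the clamp's bed in front of the stop, let go of, not yet pressed by the pad (angle between jar's own z axis and vertical below 0.12 rad and x of jar in the frame of clamp_seat between -0.025 and 0.01 m and y of jar in the frame of clamp_seat between -0.015 and 0.015 m and z of jar in the frame of clamp_seat between -0.004 and 0.005 m and contact force between the fingers and jar below 0.2 N and linear speed of jar below 0.02 m/s and contact force between pad_face and jar below 0.5 N), for 0.2 s.
2. pumping the lever has brought the pad onto the jar (contact force between pad_face and jar above 1 N), for 0.05 s.
At the end, for the whole second after the job is handed in: jar upright (0.12 rad) on the bed, within 15 mm of the centre line and -25 to +10 mm of the seat along it, untouched by the fingers, gripped between pad and stop; pad pressed back 5 to 16 mm (4 to 20 N); fingers hold the grip (over 1 N), lever over 0.05 rad; jar and jaw still (angle between jar's own z axis and vertical below 0.12 rad and x of jar in the frame of clamp_seat between -0.025 and 0.01 m and y of jar in the frame of clamp_seat between -0.015 and 0.015 m and z of jar in the frame of clamp_seat between -0.004 and 0.005 m and contact force between the fingers and jar below 0.2 N and value of joint pad between 0.005 and 0.016 m and contact force between pad_face and jar between 4 and 20 N and contact force between clamp_stop and jar above 3 N and contact force between the fingers and lever_grip above 1 N and value of joint lever above 0.05 rad and linear speed of jar below 0.01 m/s and velocity of joint jaw between -0.003 and 0.003 m/s); the arm keeps its last pose, push and grip.
It fails at once if the jar is crushed: the pad is pressed home (over 18.5 mm) or over 28 N on the jar (value of joint pad above 0.0185 m or contact force between pad_face and jar above 28 N).
It fails at once if the jar is tipped over (more than 0.6 rad) (angle between jar's own z axis and vertical above 0.6 rad).
It fails at once if the robot pushes the jaw or pad directly (over 2 N) (contact force between any of the fingers, the arm and jaw_block above 2 N or contact force between any of the fingers, the arm and pad_face above 2 N).
It fails at once if a bystander is shifted more than 30 mm (distance of any of squat_jar, tub, can, sauce_bottle, carton, paper_roll from where it was at the start of the episode above 0.03 m).
It also fails if it takes over 64 s, if anything falls off the work surface, if the arm or the gripper's body presses on something with over 40 N, if the wrist force passes 120 N, or if a joint passes its speed limit or range.

## Working session

There is one attempt and no reset: what is moved stays moved. The work goes in short steps, Python scripts to look and compute and a tool call to move; the robot and the scene stay as the last step left them, time stands still between calls to the robot, and variables do not carry over. Pictures are saved under pics/ and viewed, and the job is handed in when it is done.

Besides the shell and the picture viewer there is one more tool, called after "Call:" as name(argument=value, ...), one argument or row to a line, values as JSON. carry_out: Moves the arm, as the interface text tells. Its arguments: {"type":"object","properties":{"targets":{"type":"array","items":{"type":"array"}},"jaw":{"type":"number"},"squeeze":{"type":"number"}},"required":["targets"]}

```bash
ls; mkdir -p pics; python3 - <<'E'
from cell import env
import cv2,numpy as np
o=env.get_obs();print(o)
for c in ["top","side","wrist"]:
    k=env.get_calibration(c);print(c,k)
    im=env.read_camera(c);cv2.imwrite(f"pics/{c}0.png",im[:,:,::-1])
E
```

```text
pics
{'time_s': 0.0, 'qpos': array([-74.76502576,  18.43983285,  -4.01549166,  83.17522211,
         1.29554391,  78.53856614,  -3.2621017 ]), 'joint_velocities': array([ 0.05319654,  0.00259913,  0.05076316,  0.01339603, -0.02243858,
        0.04179715, -0.05216424]), 'effort': array([-7.99291070e-05, -4.91314030e+01, -4.03922265e-01, -3.12512076e+01,
       -6.39229151e-02,  4.41275525e-02,  1.57086552e-04]), 'tool_pos': array([0.16186347, 0.62896298, 0.22144992]), 'tool_rot': array([-90.00619138,   0.10835018,  75.57274576]), 'force': array([ 0.70574204, -0.23797072,  0.41102864]), 'wrist_torque': array([-0.00602725, -0.01009127, -0.01271137]), 'grip_width': 0.0870288809229461}
top {'fx': 476.90686308440166, 'fy': 476.90686308440166, 'cx': 274.59861969364624, 'cy': 211.8766911865117, 'R': array([[-0.00761673, -0.9999687 ,  0.00214003],
       [-0.99660821,  0.00741574, -0.0819578 ],
       [ 0.08193936, -0.00275702, -0.9966335 ]]), 't': array([0.01926475, 0.56868538, 1.31294448])}
side {'fx': 535.9239900791376, 'fy': 535.9239900791376, 'cx': 275.1673324686287, 'cy': 211.03337331105425, 'R': array([[ 0.89030973, -0.45535087, -0.0020419 ],
       [-0.34103688, -0.66381631, -0.66561382],
       [ 0.30173238,  0.59329882, -0.74629356]]), 't': array([-0.51744555,  0.28157648,  1.42163315])}
wrist {'fx': 325.19226210127806, 'fy': 325.19226210127806, 'cx': 277.6310577392474, 'cy': 212.246987981798, 'hand_eye': array([[ 9.99998641e-01,  1.61626937e-03,  3.25660738e-04,
        -4.99228232e-04],
       [ 1.37533153e-04, -2.78604234e-01,  9.60405988e-01,
        -1.61680151e-01],
       [ 1.64300524e-03, -9.60404638e-01, -2.78604078e-01,
         7.51623502e-02],
       [ 0.00000000e+00,  0.00000000e+00,  0.00000000e+00,
         1.00000000e+00]])}
```

View pics/top0.png

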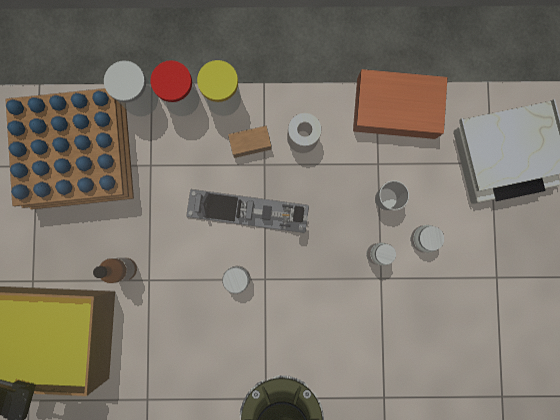

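View pics/side0.png

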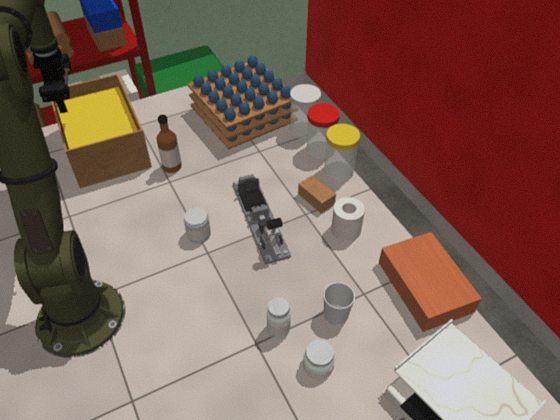

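View pics/wrist0.png

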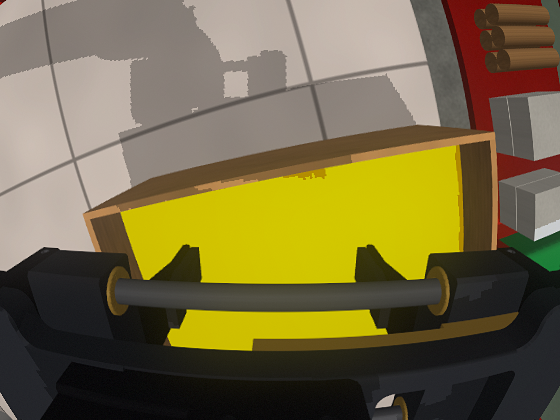

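```bash
cat > h.py <<'E'
from cell import env
import cv2,numpy as np
def ray(c,uv):
    k=env.get_calibration(c);d=np.array([(uv[0]-k['cx'])/k['fx'],(uv[1]-k['cy'])/k['fy'],1.])
    R=np.array(k['R']);return -R.T@k['t'],R.T@d
def onz(c,uv,z):
    o,d=ray(c,uv);return o+d*(z-o[2])/d[2]
def tri(u1,u2):
    o1,d1=ray('top',u1);o2,d2=ray('side',u2)
    s=np.linalg.lstsq(np.c_[d1,-d2],o2-o1,rcond=None)[0]
    a,b=o1+s[0]*d1,o2+s[1]*d2;return (a+b)/2,np.linalg.norm(a-b)
def proj(c,X):
    k=env.get_calibration(c);p=np.array(k['R'])@X+k['t'];return np.array([k['fx']*p[0]/p[2]+k['cx'],k['fy']*p[1]/p[2]+k['cy']])
E
python3 - <<'E'
from h import *
for c in ["top","side"]:
    im=env.read_camera(c)
    for l in ["jar","squat_jar","tub","clamp","clamp_stop","pad_face","jaw_block","lever_grip","can","paper_roll","sauce_bottle","carton"]:
        for r in env.outline_of(c,l)[:2]:
            m=r['mask'];ys,xs=np.nonzero(m)
            if len(xs): print(c,l,round(r['p'],2),np.round(r['xy'],1),m.sum(),xs.min(),xs.max(),ys.min(),ys.max(), np.round(cv2.minAreaRect(np.c_[xs,ys].astype(np.float32)),1) if 0 else '')
    if c=="top": cr=im[170:300,170:450];s=2.85
    else: cr=im[160:380,180:380];s=2.7
    cv2.imwrite(f"pics/{c}1.png",cv2.resize(cr,None,fx=s,fy=s,interpolation=cv2.INTER_CUBIC)[:,:,::-1])
E
```

```text
top jar 0.79 [382.  254.7] 509 366 395 243 263 
top jar 0.24 [248.5 209.7] 354 237 306 201 218 
top squat_jar 0.8 [426.  238.6] 720 411 443 225 251 
top clamp 0.76 [244.9 210.2] 3525 186 309 189 232 
top clamp_stop 0.59 [199.7 206.4] 237 194 208 193 216 
top clamp_stop 0.51 [247.2 208.3] 387 236 307 199 219 
top jaw_block 0.51 [247.2 207.9] 115 245 253 201 219 
top jaw_block 0.32 [249.7 207.4] 454 236 307 199 219 
top lever_grip 0.72 [299.7 216.8] 156 293 303 206 222 
top can 0.78 [234.6 276.6] 579 222 249 266 292 
top can 0.65 [249.1 138.5] 946 228 270 126 157 
top paper_roll 0.68 [305.7 132.4] 1111 287 321 113 153 
top paper_roll 0.28 [235.7 208.5] 26 237 239 203 215 
top sauce_bottle 0.74 [113.2 267.5] 883 93 136 257 282 
top carton 0.73 [247.7 140.9] 974 228 271 126 156 
side jar 0.7 [260.9 209.8] 188 252 268 206 220 
side jar 0.59 [280.8 319. ] 859 267 290 298 339 
side squat_jar 0.7 [257.6 203.6] 84 250 265 200 208 
side tub 0.88 [338.6 303.7] 1049 324 353 283 325 
side tub 0.71 [256.5 201. ] 104 250 265 200 210 
side clamp 0.79 [260.4 219.9] 2402 234 290 175 264 
side clamp_stop 0.75 [166.2 149.1] 898 157 181 115 172 
side clamp_stop 0.6 [246.8 185.7] 278 238 258 176 192 
side pad_face 0.55 [256.5 202.9] 57 251 264 201 208 
side pad_face 0.39 [269.2 231.3] 286 266 282 218 244 
side jaw_block 0.6 [262.2 211.8] 175 252 268 206 220 
side lever_grip 0.61 [273.6 225.3] 127 267 281 219 229 
side lever_grip 0.22 [166.3 147.8] 972 157 182 114 172 
side can 0.96 [196.8 225. ] 729 185 211 209 243 
side paper_roll 0.76 [347.4 218.6] 1203 332 364 197 241 
side paper_roll 0.23 [338.2 302.8] 1052 324 354 283 325 
side sauce_bottle 0.83 [168.8 148.7] 874 157 180 116 172 
side carton 0.97 [318.6 194.8] 892 298 335 177 213 
side carton 0.25 [270.9 222.8] 138 267 282 218 229
```

View pics/top1.png

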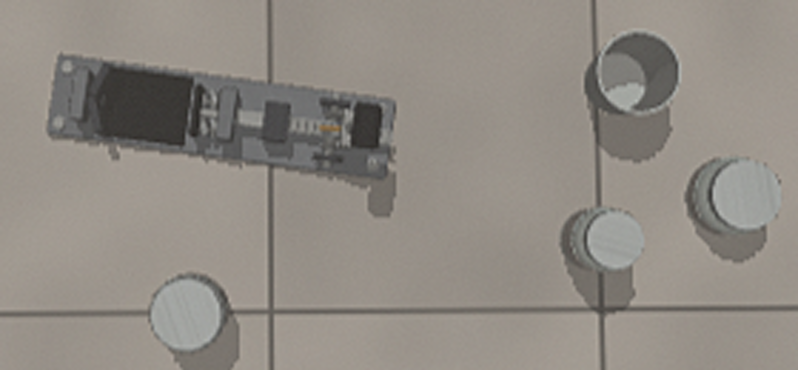

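View pics/side1.png

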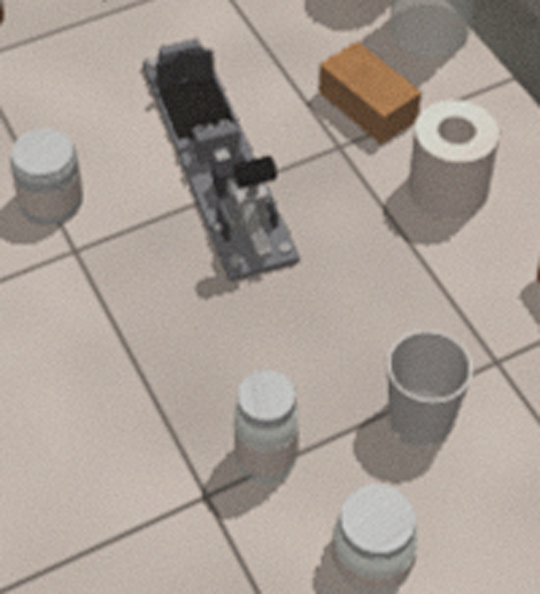

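```bash
python3 - <<'E'
from h import *
T=lambda x,y:(x/2.85+170-.3,y/2.85+170-.3); S=lambda x,y:(x/2.7+180-.3,y/2.7+160-.3)
print("lid",onz('top',T(614,240),.115),onz('side',S(267,392),.115),tri(T(614,240),S(267,392)))
c=[onz('top',T(*p),.012) for p in [(60,54),(48,137),(388,178),(397,100)]]
c=np.array(c);print(c.round(4))
a=(c[0]+c[1])/2;b=(c[2]+c[3])/2;d=a-b;L=np.linalg.norm(d);d/=L;print("len",L,"yaw",np.degrees(np.arctan2(d[1],d[0])),"origin",b+d*(.19+(L-.34)/2), [np.linalg.norm(c[i]-c[(i+1)%4]) for i in range(4)])
sc=[onz('side',S(*p),.012) for p in [(146,62),(202,42),(299,256),(232,278)]];print(np.array(sc).round(4))
gt=T(366,126);gs=S(255,171)
print("grip",tri(gt,gs),onz('top',gt,.145))
# squat and tub
print("squat",onz('top',T(746,194),.075),onz('side',S(378,517),.075))
print("tub",onz('top',T(637,72),.095),onz('side',S(430,367),.095))
# mask PCA of clamp plate
env.read_camera('top')
m=env.outline_of('top','clamp')[0]['mask'].astype(np.uint8)
ct=max(cv2.findContours(m,0,2)[0],key=cv2.contourArea)[:,0]
w=np.array([onz('top',p,.012)[:2] for p in ct],np.float32)
print(cv2.minAreaRect(w*1000))
E
```

```text
lid [ 0.44984723 -0.27039602  0.115     ] [ 0.45280347 -0.26995252  0.115     ] (array([ 0.45107403, -0.27048069,  0.11669621]), np.float64(0.0026029857039120714))
[[ 0.6376  0.2522  0.012 ]
 [ 0.5549  0.2635  0.012 ]
 [ 0.5118 -0.0726  0.012 ]
 [ 0.5891 -0.0825  0.012 ]]
len 0.3385702287252443 yaw 82.22639061566966 origin [0.57606933 0.10997786 0.012     ] [np.float64(0.08347678340613673), np.float64(0.3388996022475569), np.float64(0.07799769487146818), np.float64(0.3382630413649604)]
[[ 0.564   0.261   0.012 ]
 [ 0.6386  0.2611  0.012 ]
 [ 0.5899 -0.0796  0.012 ]
 [ 0.5135 -0.0729  0.012 ]]
grip (array([ 0.55454114, -0.0452652 ,  0.13474913]), np.float64(0.0012253659974183133)) [ 0.55317088 -0.04451188  0.145     ]
squat [ 0.4917258  -0.40519808  0.075     ] [ 0.49266621 -0.40583545  0.075     ]
tub [ 0.60571941 -0.3006961   0.095     ] [ 0.60660105 -0.30447139  0.095     ]
((574.5354614257812, 92.41706848144531), (339.8856201171875, 83.59262084960938), 81.48981475830078)
```

Call:
carry_out(
  targets=[
    [[0,-35,0],[0,-6.6,0]],
    [[0,-35,0],[0,0,0]],
    [[0,-35,0],[0,0,0]],
    [[-23.6,0,-39.6],[0,0,0]],
    [[-23.6,0,-39.6],[0,0,0]],
    [[-23.6,0,-39.6],[0,0,0]],
    [[-23.6,0,-39.6],[0,0,0]],
    [[-23.6,0,-39.6],[0,0,0]],
    [[-23.6,0,-39.6],[0,0,0]],
    [[-23.6,0,-39.6],[0,0,0]],
    [[-23.6,0,-39.6],[0,0,0]],
  ],
  jaw=1,
)

```text
time_s: 2.65
tool_pos: [0.4513, 0.398, 0.3279]
tool_rot: [-90.0, -0.0, 82.2]
force: [1.4, 0.4, -0.7]
grip_width: 0.0872
```

Call:
carry_out(
  targets=[
    [[-41.6,0,-18.3],[0,0,0]],
    [[-41.6,0,-18.3],[0,0,0]],
    [[-41.6,0,-18.3],[0,0,0]],
    [[-41.6,0,-18.3],[0,0,0]],
    [[-41.6,0,-18.3],[0,0,0]],
    [[-41.6,0,-18.3],[0,0,0]],
    [[-41.6,0,-18.3],[0,0,0]],
    [[-41.6,0,-18.3],[0,0,0]],
  ],
)

```text
time_s: 3.45
tool_pos: [0.55, 0.0479, 0.3279]
tool_rot: [-90.0, -0.0, 82.2]
force: [0.4, 0.2, -0.6]
grip_width: 0.0868
```

Call:
carry_out(
  targets=[
    [[-47.2,0,7.8],[0,0,0]],
    [[-47.2,0,7.8],[0,0,0]],
    [[-47.2,0,7.8],[0,0,0]],
    [[-47.2,0,7.8],[0,0,0]],
    [[-47.2,0,7.8],[0,0,0]],
    [[-47.2,0,7.8],[0,0,0]],
    [[-47.2,0,7.8],[0,0,0]],
    [[0,0,0],[0,0,0]],
    [[0,0,0],[0,0,0]],
  ],
)

```text
time_s: 4.35
tool_pos: [0.4501, -0.2712, 0.3278]
tool_rot: [-90.0, -0.0, 82.0]
force: [-0.4, 0.7, -0.3]
grip_width: 0.0865
```

```bash
cat >> h.py <<'E'
from scipy.spatial.transform import Rotation as Ro
def wproj(X,o=None):
    k=env.get_calibration('wrist');o=o or env.get_obs()
    R=Ro.from_euler('xyz',o['tool_rot'],degrees=True).as_matrix();pt=R.T@(np.array(X)-o['tool_pos'])
    H=k['hand_eye'];pc=H[:3,:3].T@(pt-H[:3,3]);th=np.arctan2(np.hypot(*pc[:2]),pc[2]);ph=np.arctan2(pc[1],pc[0])
    return np.array([k['cx']+k['fx']*th*np.cos(ph),k['cy']+k['fy']*th*np.sin(ph)])
def wz(uv,z,o=None):
    k=env.get_calibration('wrist');o=o or env.get_obs();R=Ro.from_euler('xyz',o['tool_rot'],degrees=True).as_matrix()
    d=np.array([(uv[0]-k['cx'])/k['fx'],(uv[1]-k['cy'])/k['fy']]);th=np.hypot(*d);v=np.r_[d/th*np.sin(th),np.cos(th)]
    H=k['hand_eye'];w=R@H[:3,:3]@v;c=R@H[:3,3]+o['tool_pos'];return c+w*(z-c[2])/w[2]
E
python3 - <<'E'
from h import *
o=env.get_obs();print(o['tool_pos'],o['tool_rot'],o['qpos'])
im=env.read_camera('wrist').copy()
for a in np.arange(0,6.28,.1):
  for r,z in((.0265,.115),(.03,0)):
    u=wproj([.451+r*np.cos(a),-.270+r*np.sin(a),z],o);cv2.circle(im,tuple(int(v) for v in u.round()),0,(255,0,0),-1)
cv2.imwrite("pics/w1.png",im[:,:,::-1])
E
```

```text
[ 0.45012843 -0.27124077  0.32775393] [-9.00370045e+01 -3.66841525e-02  8.19856587e+01] [-12.6479723    0.32505628  41.46846426  92.08955963  -0.26291208
  87.64533125 110.81639324]
```

View pics/w1.png

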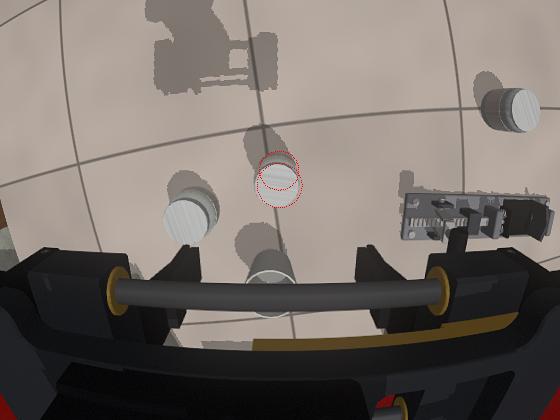

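Call:
carry_out(
  targets=[
    [[1,40,-0.8],[0,0,0]],
    [[0,40,0],[0,0,0]],
    [[0,40,0],[0,0,0]],
    [[0,40,0],[0,0,0]],
    [[0,40,0],[0,0,0]],
    [[0,30,0],[0,0,0]],
    [[0,20,0],[0,0,0]],
    [[0,20,0],[0,0,0]],
    [[0,0,0],[0,0,0]],
    [[0,0,0],[0,0,0]],
  ],
)

```text
time_s: 5.4
tool_pos: [0.4524, -0.268, 0.0576]
tool_rot: [-90.0, -0.0, 82.3]
force: [-0.2, 0.5, 0.7]
grip_width: 0.0872
```

Call:
carry_out(
  targets=[
    [[0,0,0],[0,0,0]],
    [[0,0,0],[0,0,0]],
    [[0,0,0],[0,0,0]],
    [[0,0,0],[0,0,0]],
    [[0,0,0],[0,0,0]],
    [[0,0,0],[0,0,0]],
    [[0,0,0],[0,0,0]],
    [[0,0,0],[0,0,0]],
  ],
  jaw=0,
  squeeze=20,
)

```text
time_s: 6.2
tool_pos: [0.4522, -0.2707, 0.0584]
tool_rot: [-90.1, 0.1, 82.1]
force: [-0.9, -4.1, 5.7]
grip_width: 0.059
```

Call:
carry_out(
  targets=[
    [[0,-20,0],[0,0,0]],
    [[0,-40,0],[0,0,0]],
    [[0,-40,0],[0,0,0]],
    [[0,-40,0],[0,0,0]],
    [[0,-40,0],[0,0,0]],
    [[0,-20,0],[0,0,0]],
    [[20,0,-3],[0,0,0]],
  ],
)

```text
time_s: 6.9
tool_pos: [0.4572, -0.2523, 0.26]
tool_rot: [-90.2, 0.0, 81.9]
force: [0.1, -0.8, -4.8]
grip_width: 0.0594
```

Call:
carry_out(
  targets=[
    [[40,0,-6.3],[0,0,0]],
    [[40,0,-6.3],[0,0,0]],
    [[40,0,-6.3],[0,0,0]],
    [[40,0,-6.3],[0,0,0]],
    [[40,0,-6.3],[0,0,0]],
    [[40,0,-6.3],[0,0,0]],
    [[40,0,-6.3],[0,0,0]],
    [[40,0,-6.3],[0,0,0]],
    [[40,0,-6.3],[0,0,0]],
    [[40,0,-6.3],[0,0,0]],
    [[30,0,-5],[0,0,0]],
    [[10,0,-1],[0,0,0]],
  ],
)

```text
time_s: 8.1
tool_pos: [0.5837, 0.1826, 0.2547]
tool_rot: [-89.7, -0.0, 82.6]
force: [-0.5, 0.8, -3.3]
grip_width: 0.0592
```

```bash
python3 - <<'E'
from h import *
for c in("side","wrist","top"):
    o=env.get_obs();im=env.read_camera(c).copy();
    if c=="side": im=cv2.resize(im[100:330,150:400],None,fx=2.5,fy=2.5)
    cv2.imwrite(f"pics/{c}2.png",im[:,:,::-1])
print(o['tool_pos'],o['tool_rot'],o['force'],o['grip_width'])
print(wproj([*(o['tool_pos'][:2]),o['tool_pos'][2]-.058+.115],o))
E
```

```text
[0.5839832  0.17935691 0.25524253] [-8.97430238e+01  6.30155789e-02  8.24219795e+01] [-0.25029855 -0.11093545 -3.66354524] 0.05930325014702418
[278.8565206  322.54549368]
```

View pics/side2.png

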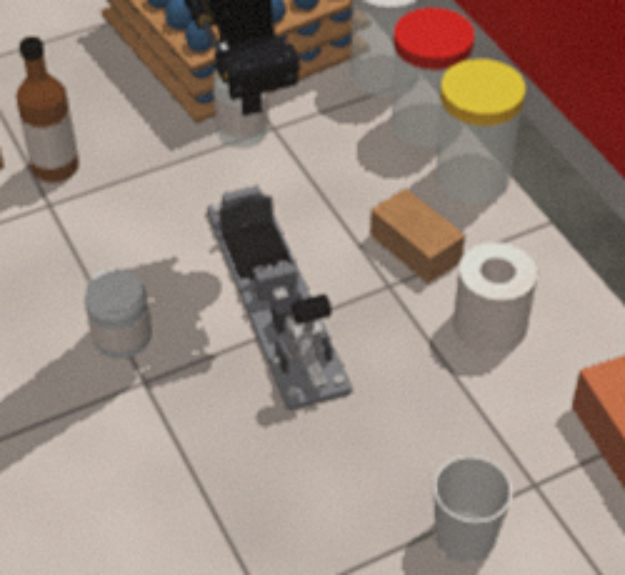

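View pics/wrist2.png

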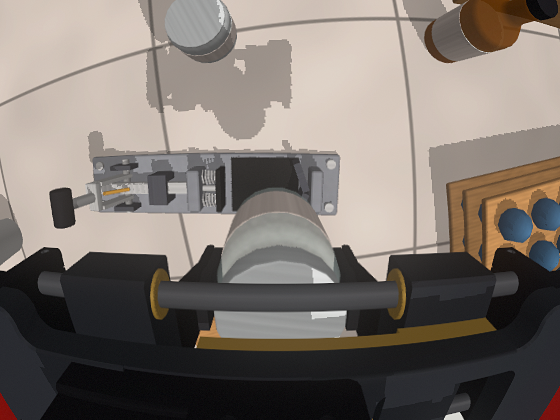

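```bash
python3 - <<'E'
from h import *
o=env.get_obs();print(o['tool_pos'],o['tool_rot'])
c=np.array([wz(p,.012,o) for p in [(338,153),(338,213),(93,213),(93,157)]]);print(c.round(4))
a=(c[0]+c[1])/2;b=(c[2]+c[3])/2;d=a-b;L=np.linalg.norm(d);d/=L;print("len",L,"yaw",np.degrees(np.arctan2(d[1],d[0])),"origin",b+d*(.19+(L-.34)/2))
im=env.read_camera('wrist').copy();o=env.get_obs();print(o['tool_pos'])
O=np.array([.576,.110]);y=np.radians(82.2);D=np.array([np.cos(y),np.sin(y)]);N=np.array([-D[1],D[0]])
def W(x,yy,z):return np.r_[O+D*x+N*yy,z]
for p in [(-.19,-.04,.012),(-.19,.04,.012),(.15,.04,.012),(.15,-.04,.012),(.1,0,.058),(-.1587,0,.1324),(-.1587,.02,.1324),(-.1587,-.02,.1324),(.066,0,.012)]:
    u=wproj(W(*p),o);cv2.circle(im,tuple(int(v) for v in u.round()),2,(255,0,0),-1)
cv2.imwrite("pics/w3.png",cv2.resize(im[120:330,40:360],None,fx=2.5,fy=2.5,interpolation=cv2.INTER_CUBIC)[:,:,::-1])
E
```

```text
[0.58442593 0.17670307 0.25587064] [-89.81072206   0.1158093   82.2461513 ]
[[ 0.5586  0.2559  0.012 ]
 [ 0.637   0.2486  0.012 ]
 [ 0.5908 -0.0975  0.012 ]
 [ 0.5115 -0.0753  0.012 ]]
len 0.34180583190471964 yaw 82.15398181495141 origin [0.57720608 0.10273029 0.012     ]
[0.58483414 0.1751482  0.25646229]
```

View pics/w3.png

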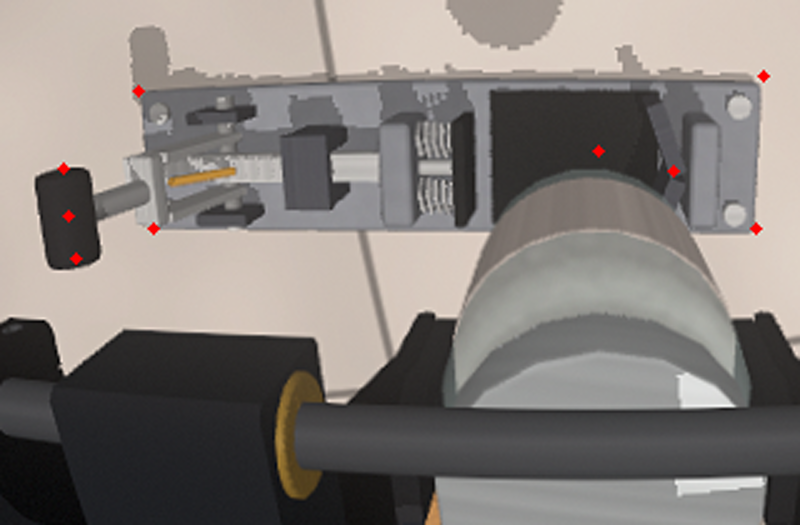

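Call:
carry_out(
  targets=[
    [[-4,30,0],[0,0,0]],
    [[0,35,0],[0,0,0]],
    [[0,35,0],[0,0,0]],
    [[0,30,0],[0,0,0]],
    [[0,20,0],[0,0,0]],
    [[0,15,0],[0,0,0]],
    [[0,10,0],[0,0,0]],
    [[0,0,0],[0,0,0]],
    [[0,0,0],[0,0,0]],
    [[0,0,0],[0,0,0]],
  ],
)

```text
time_s: 9.3
tool_pos: [0.5861, 0.1729, 0.084]
tool_rot: [-90.1, -0.1, 82.2]
force: [-0.0, -0.0, -2.4]
grip_width: 0.0596
```

```bash
python3 - <<'E'
from h import *
im=env.read_camera('side');o=env.get_obs();print(o['tool_pos'],o['force'])
cv2.imwrite("pics/s4.png",cv2.resize(im[110:270,180:340],None,fx=3.5,fy=3.5,interpolation=cv2.INTER_CUBIC)[:,:,::-1])
E
```

```text
[0.58601476 0.17296424 0.08391975] [ 0.62315694  0.51689936 -3.52384305]
```

View pics/s4.png

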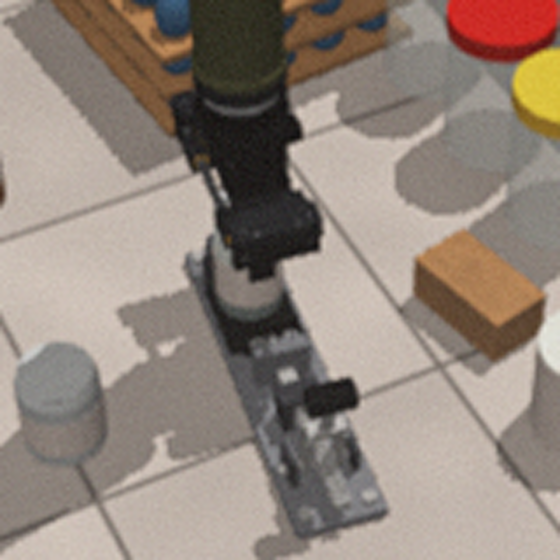

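Call:
carry_out(
  targets=[
    [[0,4,0],[0,0,0]],
    [[0,4,0],[0,0,0]],
    [[0,2,0],[0,0,0]],
    [[0,1,0],[0,0,0]],
    [[0,0,0],[0,0,0]],
    [[0,0,0],[0,0,0]],
  ],
)

```text
time_s: 9.95
tool_pos: [0.5852, 0.1726, 0.0716]
tool_rot: [-90.0, -0.0, 82.2]
force: [0.4, 0.5, -3.4]
grip_width: 0.0591
```

Call:
carry_out(
  targets=[
    [[0,1.5,0],[0,0,0]],
    [[0,1,0],[0,0,0]],
    [[0,0,0],[0,0,0]],
    [[0,0,0],[0,0,0]],
  ],
)

```text
time_s: 10.35
tool_pos: [0.5859, 0.1726, 0.0703]
tool_rot: [-90.1, -0.0, 82.2]
force: [-1.6, -1.2, 6.9]
grip_width: 0.0592
```

Call:
carry_out(
  targets=[
    [[0,-0.5,0],[0,0,0]],
    [[0,0,0],[0,0,0]],
    [[0,0,0],[0,0,0]],
    [[0,0,0],[0,0,0]],
    [[0,0,0],[0,0,0]],
    [[0,0,0],[0,0,0]],
    [[0,0,0],[0,0,0]],
    [[0,0,0],[0,0,0]],
  ],
  jaw=1,
)

```text
time_s: 11.15
tool_pos: [0.5851, 0.1727, 0.0696]
tool_rot: [-90.0, -0.0, 82.2]
force: [0.0, 0.0, -0.9]
grip_width: 0.0871
```

Call:
carry_out(
  targets=[
    [[0,-10,0],[0,0,0]],
    [[0,-20,0],[0,0,0]],
    [[0,-40,0],[0,0,0]],
    [[0,-40,0],[0,0,0]],
    [[0,-40,0],[0,0,0]],
    [[0,-30,0],[0,0,0]],
    [[0,0,0],[0,0,0]],
    [[0,0,0],[0,0,0]],
  ],
)

```text
time_s: 11.95
tool_pos: [0.5855, 0.1727, 0.251]
tool_rot: [-90.1, -0.1, 82.2]
force: [-0.0, 0.2, 0.3]
grip_width: 0.0874
```

```bash
python3 - <<'E'
from h import *
im=env.read_camera('wrist').copy();o=env.get_obs();print(o['tool_pos'],o['tool_rot'])
O=np.array([.576,.110]);y=np.radians(82.2);D=np.array([np.cos(y),np.sin(y)]);N=np.array([-D[1],D[0]])
def W(x,yy,z):return np.r_[O+D*x+N*yy,z]
for a in np.arange(0,6.28,.1):
  for r,z in((.0265,.127),(.03,.012)):
    u=wproj(W(.062+r*np.cos(a),r*np.sin(a),z),o);cv2.circle(im,tuple(int(v) for v in u.round()),0,(255,0,0),-1)
cv2.imwrite("pics/w5.png",cv2.resize(im[100:340,40:360],None,fx=2.4,fy=2.4,interpolation=cv2.INTER_CUBIC)[:,:,::-1])
im=env.read_camera('side')
cv2.imwrite("pics/s5.png",cv2.resize(im[110:270,180:340],None,fx=3.5,fy=3.5,interpolation=cv2.INTER_CUBIC)[:,:,::-1])
E
```

```text
[0.58482581 0.17254248 0.24950552] [-8.99877012e+01 -4.28636944e-03  8.21697867e+01]
```

View pics/w5.png

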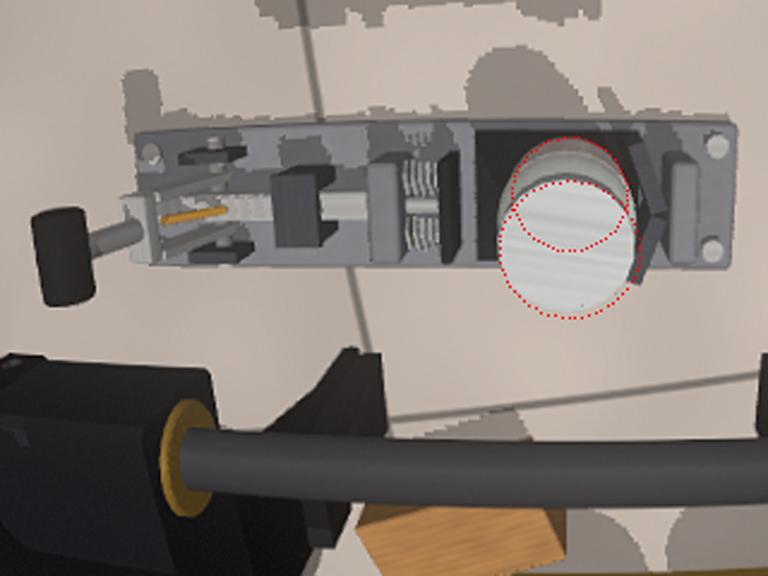

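View pics/s5.png

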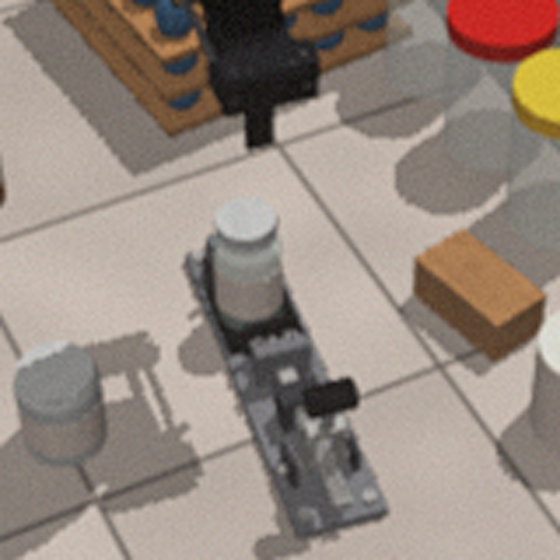

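Call:
carry_out(
  targets=[
    [[-40,0,0],[0,0,0]],
    [[-45,0,0],[0,0,0]],
    [[-45,0,0],[0,0,0]],
    [[-45,0,0],[0,0,0]],
    [[-36.5,0,0],[0,0,0]],
    [[-10,0,0],[0,0,0]],
    [[0,0,0],[0,0,0]],
    [[0,0,0],[0,0,0]],
    [[0,0,0],[0,0,0]],
  ],
)

```text
time_s: 12.95
tool_pos: [0.5551, -0.0443, 0.2489]
tool_rot: [-89.9, -0.0, 82.4]
force: [-0.4, -0.5, -0.5]
grip_width: 0.0867
```

```bash
python3 - <<'E'
from h import *
im=env.read_camera('wrist').copy();o=env.get_obs();print(o['tool_pos'],o['tool_rot'])
O=np.array([.576,.110]);y=np.radians(82.2);D=np.array([np.cos(y),np.sin(y)]);N=np.array([-D[1],D[0]])
def W(x,yy,z):return np.r_[O+D*x+N*yy,z]
for p in [(-.1587,0,.1324),(-.1587,.02,.1324),(-.1587,-.02,.1324),(-.1587,0,.1454)]:
    u=wproj(W(*p),o);cv2.circle(im,tuple(int(v) for v in u.round()),1,(255,0,0),-1)
for jw in (0,.01,.02):
  for yy in(-.025,.025):
    u=wproj(W(-.01+jw,yy,.055),o);cv2.circle(im,tuple(int(v) for v in u.round()),1,(0,255,0),-1)
cv2.imwrite("pics/w6.png",cv2.resize(im[120:340,200:560],None,fx=2.2,fy=2.2,interpolation=cv2.INTER_CUBIC)[:,:,::-1])
E
```

```text
[ 0.55511245 -0.04444607  0.24906492] [-8.99530863e+01 -1.65601978e-02  8.23759190e+01]
```

View pics/w6.png

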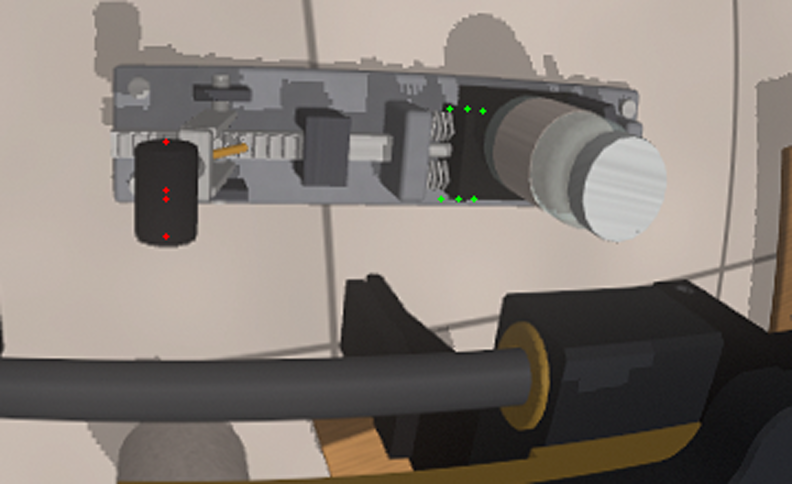

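Call:
carry_out(
  targets=[
    [[-1,30,0],[0,0,0]],
    [[0,40,0],[0,0,0]],
    [[0,30,0],[0,0,0]],
    [[0,20,0],[0,0,0]],
    [[0,13,0],[0,0,0]],
    [[0,0,0],[0,0,0]],
    [[0,0,0],[0,0,0]],
    [[0,0,0],[0,0,0]],
  ],
)

```text
time_s: 13.8
tool_pos: [0.5559, -0.0476, 0.118]
tool_rot: [-90.1, -0.0, 82.2]
force: [-0.0, 0.2, -0.2]
grip_width: 0.0868
```

```bash
python3 - <<'E'
from h import *
im=env.read_camera('wrist').copy();o=env.get_obs();print(o['tool_pos'],o['tool_rot'],o['force'],o['qpos'])
cv2.imwrite("pics/w7.png",im[:,:,::-1])
im=env.read_camera('side').copy()
cv2.imwrite("pics/s7.png",cv2.resize(im[110:290,180:360],None,fx=3.2,fy=3.2,interpolation=cv2.INTER_CUBIC)[:,:,::-1])
p=dict(tool_pos=np.array([.5848,.1725,.2495]),tool_rot=[-90,0,82.17])
O=np.array([.576,.110]);D=np.array([.1357,.9907])
for u in((455,152),(460,205),(458,262)):
  for z in (.055,):
    w=wz((u[0]/2.4+40-.3,u[1]/2.4+100-.3),z,p)[:2]-O;print(w@D,w@[-D[1],D[0]])
E
```

```text
[ 0.55590629 -0.04767808  0.11799344] [-9.01449932e+01 -3.81748722e-02  8.21859374e+01] [0.45487679 0.2880198  0.15660145] [-23.27830903  12.20599555  28.69097331 104.92537379  -6.50045293
  64.32708329  89.86128215]
0.008927946602012697 0.028415101913904565
0.010571202804523484 0.0033540061936447704
0.008648985560610858 -0.024353130875342546
```

View pics/w7.png

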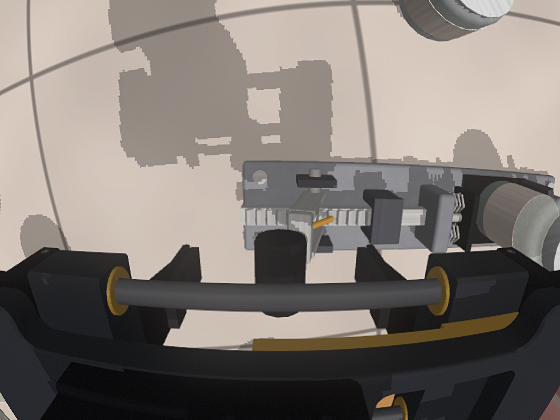

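View pics/s7.png

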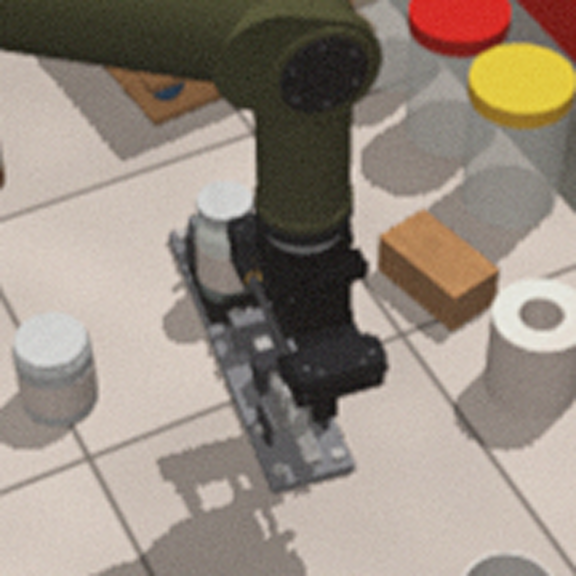

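Call:
carry_out(
  targets=[
    [[0,0,0],[0,0,0]],
    [[0,0,0],[0,0,0]],
    [[0,0,0],[0,0,0]],
    [[0,0,0],[0,0,0]],
    [[0,0,0],[0,0,0]],
    [[0,0,0],[0,0,0]],
    [[0,0,0],[0,0,0]],
    [[0,0,0],[0,0,0]],
    [[0,0,0],[0,0,0]],
    [[0,0,0],[0,0,0]],
  ],
  jaw=0,
  squeeze=25,
)

```text
time_s: 14.9
tool_pos: [0.5549, -0.0466, 0.1165]
tool_rot: [-90.0, -0.1, 82.2]
force: [0.5, 3.1, 0.3]
grip_width: 0.0253
```

Call:
carry_out(
  targets=[
    [[5.7,-1.3,0],[0,0,0]],
    [[5.7,-1.0,0],[0,0,0]],
    [[5.7,-0.7,0],[0,0,0]],
    [[5.7,-0.5,0],[0,0,0]],
    [[5.7,-0.1,0],[0,0,0]],
    [[5.7,0.1,0],[0,0,0]],
    [[5.7,0.5,0],[0,0,0]],
    [[5.7,0.7,0],[0,0,0]],
    [[5.7,1.0,0],[0,0,0]],
    [[3.5,0.8,0],[0,0,0]],
    [[0,0,0],[0,0,0]],
    [[0,0,0],[0,0,0]],
  ],
)

```text
time_s: 16.1
tool_pos: [0.5631, 0.0026, 0.1184]
tool_rot: [-90.1, 0.3, 82.1]
force: [-0.9, -6.7, 5.5]
grip_width: 0.0252
```

```bash
cat > look.py <<'E'
from h import *
import sys
im=env.read_camera('wrist').copy();o=env.get_obs()
O=np.array([.576,.110]);D=np.array([.1357,.9907]);N=np.array([-D[1],D[0]])
r=o['tool_pos'][:2]-O;print("local",r@D,r@N,o['tool_pos'][2],"F local",o['force'][:2]@D,o['force'][2],o['grip_width'],o['time_s'],o['tool_rot'])
cv2.imwrite(f"pics/{sys.argv[1]}.png",cv2.resize(im[120:330,200:560],None,fx=2.2,fy=2.2,interpolation=cv2.INTER_CUBIC)[:,:,::-1])
E
python3 look.py w8
```

```text
local -0.10817795702147463 -0.0018219119656308499 0.11842394276685145 F local -7.227628863382093 4.996108857073316 0.024986717785177304 16.15 [-90.14624318   0.25718373  82.05075325]
```

View pics/w8.png

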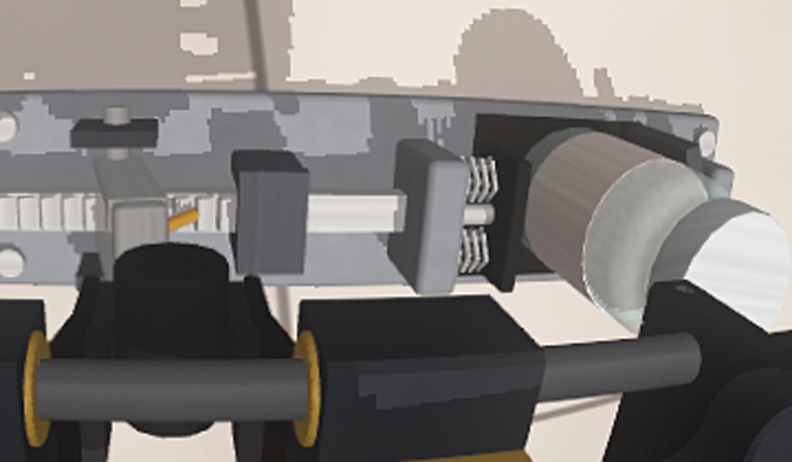

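```bash
cat > pf.py <<'E'
from h import *
import sys
o=env.get_obs();O=np.array([.576,.110]);D=np.array([.1357,.9907]);N=np.array([-D[1],D[0]])
for a in sys.argv[1:]:
    x,y,z=map(float,a.split(','));w=wz((x/2.2+200-.3,y/2.2+120-.3),z,o)[:2]-O;print(a,(w@D).round(4),(w@N).round(4))
E
python3 pf.py 528,158,.055 516,290,.055 460,160,.058 456,290,.058
```

```text
528,158,.055 0.0159 0.0246
516,290,.055 0.0187 -0.0254
460,160,.058 -0.0122 0.0241
456,290,.058 -0.0078 -0.0232
```

Call:
carry_out(
  targets=[
    [[-3.5,-0.8,0],[0,0,0]],
    [[-5.7,-1.0,0],[0,0,0]],
    [[-5.7,-0.7,0],[0,0,0]],
    [[-5.7,-0.5,0],[0,0,0]],
    [[-5.7,-0.1,0],[0,0,0]],
    [[-5.7,0.1,0],[0,0,0]],
    [[-5.7,0.5,0],[0,0,0]],
    [[-5.7,0.7,0],[0,0,0]],
    [[-5.7,1.0,0],[0,0,0]],
    [[-5.7,1.3,0],[0,0,0]],
    [[0,0,0],[0,0,0]],
  ],
)

```text
time_s: 17.25
tool_pos: [0.5542, -0.0465, 0.1166]
tool_rot: [-89.9, -0.2, 82.2]
force: [0.5, 5.1, 5.1]
grip_width: 0.0251
```

Call:
carry_out(
  targets=[
    [[5.7,-1.3,0],[0,0,0]],
    [[5.7,-1.0,0],[0,0,0]],
    [[5.7,-0.7,0],[0,0,0]],
    [[5.7,-0.5,0],[0,0,0]],
    [[5.7,-0.1,0],[0,0,0]],
    [[5.7,0.1,0],[0,0,0]],
    [[5.7,0.5,0],[0,0,0]],
    [[5.7,0.7,0],[0,0,0]],
    [[5.7,1.0,0],[0,0,0]],
    [[4,0.8,0],[0,0,0]],
    [[0,0,0],[0,0,0]],
    [[0,0,0],[0,0,0]],
  ],
)

```text
time_s: 18.45
tool_pos: [0.562, 0.0019, 0.1174]
tool_rot: [-90.0, 0.4, 82.0]
force: [0.0, -7.0, 4.8]
grip_width: 0.0253
```

```bash
python3 look.py w9
```

```text
local -0.1090399874337626 -0.0008259039895749892 0.11738563748340303 F local -6.945286141401696 5.910091140604822 0.025241229910877547 18.5 [-90.00802017   0.38545849  82.03884518]
```

View pics/w9.png

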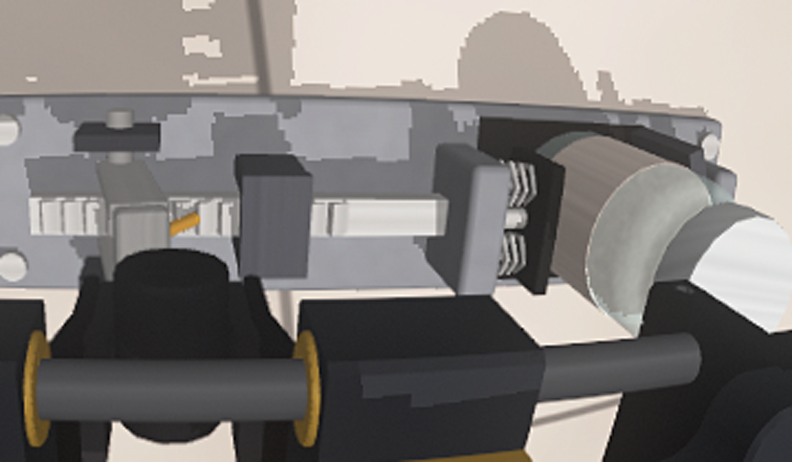

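```bash
python3 pf.py 561,165,.055 546,293,.055 502,165,.058 492,294,.058
```

```text
561,165,.055 0.0285 0.0238
546,293,.055 0.0305 -0.0254
502,165,.058 0.0025 0.024
492,294,.058 0.0055 -0.0235
```

Call:
carry_out(
  targets=[
    [[-4,-0.8,0],[0,0,0]],
    [[-5.7,-1.0,0],[0,0,0]],
    [[-5.7,-0.7,0],[0,0,0]],
    [[-5.7,-0.5,0],[0,0,0]],
    [[-5.7,-0.1,0],[0,0,0]],
    [[-5.7,0.1,0],[0,0,0]],
    [[-5.7,0.5,0],[0,0,0]],
    [[-5.7,0.7,0],[0,0,0]],
    [[-5.7,1.0,0],[0,0,0]],
    [[-5.7,1.3,0],[0,0,0]],
    [[0,0,0],[0,0,0]],
  ],
)

```text
time_s: 19.6
tool_pos: [0.5541, -0.0465, 0.1164]
tool_rot: [-89.9, -0.1, 82.2]
force: [-1.3, 4.8, 3.6]
grip_width: 0.0253
```

Call:
carry_out(
  targets=[
    [[5.7,-1.3,0],[0,0,0]],
    [[5.7,-1.0,0],[0,0,0]],
    [[5.7,-0.7,0],[0,0,0]],
    [[5.7,-0.5,0],[0,0,0]],
    [[5.7,-0.1,0],[0,0,0]],
    [[5.7,0.1,0],[0,0,0]],
    [[5.7,0.5,0],[0,0,0]],
    [[5.7,0.7,0],[0,0,0]],
    [[5.7,1.0,0],[0,0,0]],
    [[0,0,0],[0,0,0]],
    [[0,0,0],[0,0,0]],
  ],
)

```text
time_s: 20.7
tool_pos: [0.5615, -0.0031, 0.1187]
tool_rot: [-90.0, 0.4, 82.0]
force: [-2.5, -8.0, 7.3]
grip_width: 0.025
```

```bash
python3 look.py w10
```

```text
local -0.11407256671296002 -0.0010200131155661538 0.11871320950184618 F local -8.840086529650995 7.621449672577578 0.025568957140624776 20.75 [-90.02562559   0.44006408  81.99189554]
```

View pics/w10.png

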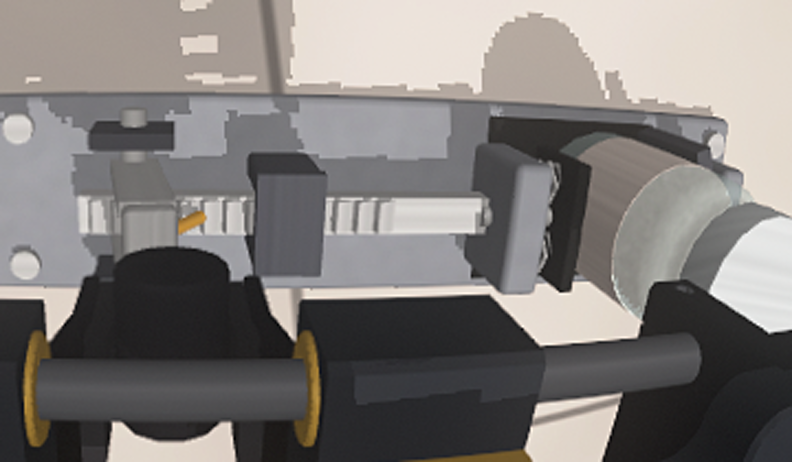

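```bash
python3 pf.py 590,165,.055 572,291,.055 549,165,.058 533,292,.058
```

```text
590,165,.055 0.0371 0.0234
572,291,.055 0.0381 -0.026
549,165,.058 0.0172 0.0238
533,292,.058 0.0184 -0.0243
```

Call:
carry_out(
  targets=[
    [[2,0.5,0],[0,0,0]],
    [[2,0.5,0],[0,0,0]],
    [[2,0.5,0],[0,0,0]],
    [[0,0,0],[0,0,0]],
    [[0,0,0],[0,0,0]],
    [[0,0,0],[0,0,0]],
  ],
)

```text
time_s: 21.35
tool_pos: [0.5623, 0.0016, 0.1176]
tool_rot: [-90.0, 0.5, 82.0]
force: [-4.1, -10.8, 9.0]
grip_width: 0.0253
```

```bash
python3 look.py w11
```

```text
local -0.10927580800072323 -0.0011369676822539276 0.11759030662698668 F local -10.765219237113255 9.130524885886029 0.02534578326814457 21.4 [-90.02769804   0.50856682  81.95174892]
```

View pics/w11.png

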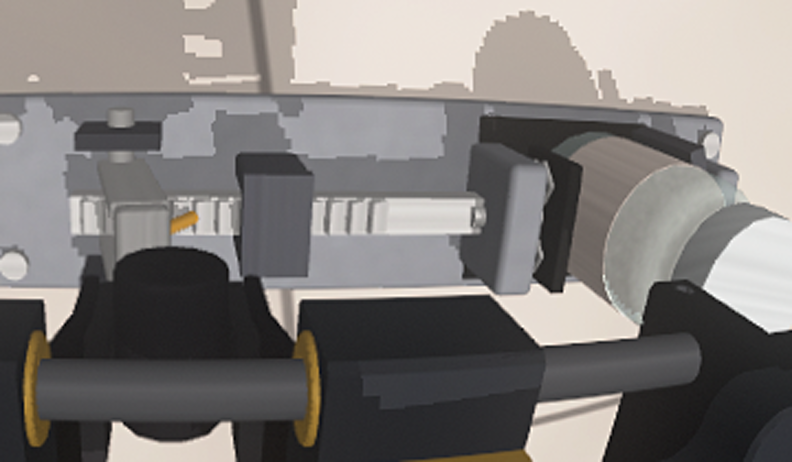

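```bash
python3 pf.py 583,165,.055 567,292,.055 544,165,.058 529,293,.058
```

```text
583,165,.055 0.0378 0.0235
567,292,.055 0.0397 -0.0259
544,165,.058 0.0191 0.0238
529,293,.058 0.0207 -0.0243
```

Call:
carry_out(
  targets=[
    [[2,0.5,0],[0,0,0]],
    [[2,0.5,0],[0,0,0]],
    [[0,0,0],[0,0,0]],
    [[0,0,0],[0,0,0]],
    [[0,0,0],[0,0,0]],
    [[0,0,0],[0,0,0]],
    [[0,0,0],[0,0,0]],
  ],
)

```text
time_s: 22.1
tool_pos: [0.563, 0.0051, 0.1167]
tool_rot: [-90.0, 0.5, 81.9]
force: [-4.5, -10.6, 9.3]
grip_width: 0.0253
```

```bash
python3 look.py w12; python3 - <<'E'
from h import *
im=env.read_camera('side').copy()
cv2.imwrite("pics/s12.png",cv2.resize(im[110:290,180:360],None,fx=3.2,fy=3.2,interpolation=cv2.INTER_CUBIC)[:,:,::-1])
E
```

```text
local -0.10568963815002437 -0.001317518003808341 0.1166691249213768 F local -11.500288132240804 10.673397299334825 0.02493384711512972 22.15 [-90.0451955    0.53575252  81.9424197 ]
```

View pics/w12.png

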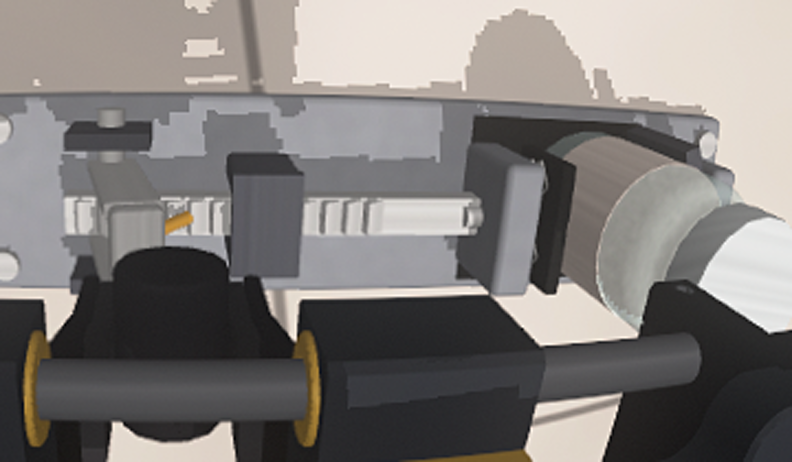

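View pics/s12.png

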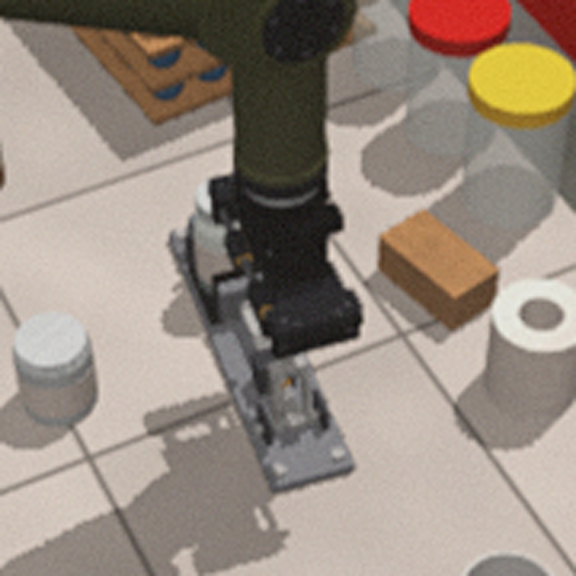

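```bash
python3 pf.py 577,166,.055 560,292,.055 541,165,.058 526,294,.058; python3 look.py w13
```

```text
577,166,.055 0.0381 0.023
560,292,.055 0.0393 -0.0256
541,165,.058 0.0208 0.0238
526,294,.058 0.0225 -0.0244
local -0.1056803881929724 -0.0013207826730278025 0.11671155376372738 F local -11.008356032445983 9.472908239900104 0.025290350319504173 22.25 [-90.04726391   0.53329542  81.94197546]
```

```bash
python3 -c "
from cell import env
print(env.sign_off())"
```

```text
the job is handed in; nothing more can be done
None
```

I stood the jar on the clamp bed, about 4 mm short of the seat point, and let go of it. I then pumped the lever three strokes and handed the job in at about 22 s while still holding the grip; no verdict came back.

The last checks, from camera measurements and the wrist force reading:

- **Jar:** the last pictures show it still standing against the V stop. The fingers and gripper body were well clear of it.
- **Pad:** its front face was at about x = 38.5 mm on the clamp. The gap between jaw and pad had closed by about 9 mm of its 20 mm. The method is good to about ±1.5 mm, so the pad is about halfway pressed, at roughly 9 N.
- **Lever:** the grip was near the end of its forward swing, at about 0.46 rad. It pushed back at a steady 11 N or so, against about 7 N with the pad free, which fits the pad pressure. The fingers were squeezing it at 25 N.
- **Bystanders:** the arm touched none of them on the way, and those still visible in the last side picture were in place. I did not measure them all again at the end.

None of these checks failed or disagreed beyond measuring error.

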